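Wedge the test plug off its seal and hold it

TASK

The seal under the hinged blue cast-iron plug of the test stand is due for change: release the catch by turning its red knob anticlockwise until it clicks past its detent and stays open. Then grip the yellow wedge, rest it on the stand's base plate and push it squarely under the middle of the plug's front tongue until the plug just lifts off its seat, about 5 mm at the lip, and finish while still gripping the wedge there, so that a mate can draw the seal out. Let the wedge alone lift the plug, keeping gripper and arm off it, never prise it much further than that, and leave everything else on the bench alone.

Things in the scene. Friction and masses are not known exactly. Their poses are not given: they have to be found in the camera images.
- stand: Seal test stand bolted to the bench; place and yaw vary. Grey base plate, 12 mm thick, x -195 to +100 mm, y -75 to +105 mm; round steel seat (radius 42 mm, top 22 mm above the bench). Origin on the bench under the seat's centre; x points from the front (tongue side, towards the robot) to the hinge, z up. The plate's strip x -195 to -100 is free: there the wedge slides.
- plug: Blue cast-iron plug, 0.65 to 0.95 kg, shut on the seat: disc of radius 52 mm, top 42 mm above the bench; chromed coupler, 31 mm wide, on its centre up to 88 mm; tongue 36 mm wide to the front. Origin on the hinge axis, 72 mm behind the seat's centre, 38 mm above the bench. Swings up about its y axis; falls back by its weight.
- plug_lip (a point): Middle of the lower front edge (lip, 3 mm round) of the plug's tongue. Shut: stand x -100 mm, y 0, 22 mm above the bench, 10 mm above the base plate; below the tongue it is clear for 58 mm behind the lip, up to the seat. The rise of this point is the plug's lift.
- catch (a joint): Turn of the catch, rad. 0: locked, its steel dog over the plug's rim blocks lifting. Grows anticlockwise seen from above, stop at 1.3 (open). A spring roller detent resists with up to about 0.15 N m between 0.17 and its crest at 0.65; past the crest it snaps on beyond 1.1 by itself and stays there, dog clear of the plug.
- catch_grip (a point): Grip point in the catch's red bar knob, on its axis, 84 mm above the bench, at stand x -64, y +64 mm. Bar 54 long, 15 wide, 28 mm high (70 to 98 above the bench). Turns with the knob: x along the bar to the white mark and dog (stand x turned -45 degrees when locked), z up. The dog (43 to 51 mm up) reaches 50 mm along x; a plunger, up to 62 mm high, stands 15 to 62 mm in front of the axis.
- wedge: Loose yellow nylon wedge, about 0.14 kg, 120 long, 30 mm wide, on its flat underside. Origin on the underside below the middle of the heel (x -20 to +20 mm, 36 mm high): grip there across the width. x to the nose: top slopes 1 in 4 from 25 mm thick (x +20) to 5 mm (x +100). On the plate it meets the lip with its tip 20 mm behind it; each 4 mm more lifts 1 mm. Push 3 to 15 N.
- wedge_tip (a point): Middle of the lower edge of the wedge's nose, 100 mm from the wedge's origin along its x.
- socket: Bystander: chromed steel socket coupler, 38 mm across, 60 mm high, standing. Origin centre of underside. Leave alone.
- bleed_body: Bystander: brass bleed screw body, 32 mm across, 52 mm high, standing. Origin centre of underside. Leave alone.
- nipple: Bystander: black steel pipe nipple 90 mm long, 34 mm across its hexagon, lying. Origin at its underside centre. Leave alone.
- wrench: Bystander: steel wrench 200 mm long lying flat. Leave alone.
- case_lid (a joint): Bystander: hinge of the grey lid of the seal kit case, rad: 0 shut. The case, 200 x 260 mm and 77 mm high with its lid (bar handle to 112 mm), is fixed on the bench at the far right (within x 0.41 to 0.77, y -0.74 to -0.44 m). Leave it shut.

How it is judged:
By the outcome, as a careful person would: the job done as asked, in the order asked, and still so for the second after the job is handed in, while the arm keeps its last pose, push and grip.
It also fails if it takes over 51 s, if anything falls off the work surface, if the arm or the gripper's body presses on something with over 40 N, if the wrist force passes 120 N, or if a joint passes its speed limit or range.

ROBOT

A 7-joint arm with a two-finger parallel gripper is mounted at the origin on the work surface. World frame = base frame: x ahead of the robot, y to its left, z up, the work surface at z = 0. Lengths are in mm, angles in degrees, forces in N, time in s.
With the tool pointing down it reaches from about 425 to 825 mm from the base axis. Payload 3.6 kg.
Tool frame: the origin (TCP) lies on the centre line of the jaws, within the pads' length; the fingertips stand r.tcp_to_tips ahead of it and the grasp point (between the pads) lies 6 mm ahead of it (r.tcp_to_tips is the distance from the TCP to the fingertips, in mm); z points along the fingers, y is the direction in which the jaws open and shut (so a half turn about z gives the same grasp; the last joint's range is limited). The gripper opens to 85 mm and grips with 20 to 120 N. Pads are 22 mm wide; open, the fingers measure 114 mm over their backs; the gripper's body (76 mm by 85 mm) begins 54 mm behind the grasp point. The pads swing forward as they close: fully open they stand 13 mm farther back than shut.
Start: joints at [66.377, 35.231, -0.722, 81.555, 0.464, 63.22, -2.315], TCP at [244.604, -602.191, 256.297] pointing down, gripper open.
Joint ranges: [-178.69, 178.69], [-17.37, 117.87], [-77.05, 75.6], [15.02, 138.74], [-78.02, 258.01], [0.78, 113.62], [-162.83, 162.83]. Speed limits (degrees/s): [159.86, 159.86, 180, 180, 180, 180, 180].

INTERFACE

Orientations are given as a 3x3 rotation matrix whose columns are the frame's x, y, z axes.
In Python, from station import r gives the robot as it stands. Calls block until the motion is done:
- r.reach(position, orientation): joint-space move of the TCP to a pose.
- r.movel(position, frame=None, speed=150, force_limit=None): straight line of the TCP; frame=None keeps the orientation; speed is the mean speed in mm/s. With force_limit (N) it stops when the force on the tool has changed by that much, and returns True; else False.
- r.goto_joints(angles): joint-space move.
- r.set_gripper(opening): finger opening in mm; the grip force is fixed at half the most; returns when the fingers have stopped.
- r.pause(seconds).
- r.solve_ik(position, orientation): joint angles nearest the present ones, or None.
- r.observe(): the state.
- r.snapshot(name): name is "side" or "top"; returns the picture (420x560x3 uint8, red, green, blue); there is no depth.
- r.calibration(name): a dict with "fx", "fy", "cx", "cy" (pixels), "R" (3x3) and "t" (3): a world point X has camera coordinates R X + t. Camera axes: x right, y down, z forward; pixel columns grow to the right and rows downward; lengths in mm; the calibration is good to about 2 mm. A picture is of the moment at which its call begins. calibration takes no time and is no camera call.
A pose or a line that the arm cannot do raises r.IKError and nothing moves.
- r.finish_job(): hands the job in, once; it reports no verdict.
The state is a dict: "t": time; "joint_pos": joint angles; "dq": joint speeds; "tau": joint torques, N m; "eef_pos": TCP position; "eef_rot": TCP orientation; "force": force on the tool from outside, world axes, zero at the start; "ft_torque": the same for the moment, N m; "finger_gap": finger opening in mm.
Only numpy, scipy, OpenCV 4.12 (cv2) and the standard library are available. Lean on these libraries where they do the work, as an engineer would, in place of code of your own. Each camera call takes 0.05 s, during which the arm holds its last target.

## Working session

There is one attempt and no reset: what is moved stays moved. The work goes in short steps, each a Python script; the robot and the scene stay as the last script left them, time stands still between calls to the robot, and variables do not carry over. Pictures are saved under pics/ and viewed, and the job is handed in when it is done.

```bash
ls; mkdir -p pics; python3 - <<'E'
from station import r
import cv2
for n in("side","top"):
    im=r.snapshot(n); cv2.imwrite(f"pics/{n}0.png",im[:,:,::-1])
    c=r.calibration(n); print(n,{k:(v.round(3).tolist() if hasattr(v,'round') and not isinstance(v,float) else v) for k,v in c.items()})
o=r.observe(); print(o['t'],o['eef_pos'],o['finger_gap'],r.tcp_to_tips,o['eef_rot'])
E
```

```text
pics
side {'fx': 476.2478362554037, 'fy': 476.2478362554037, 'cx': 275.75834003191704, 'cy': 206.60905039671556, 'R': [[0.7, -0.714, 0.001], [-0.346, -0.341, -0.874], [0.625, 0.611, -0.486]], 't': [-442.607, 243.284, 1052.625]}
top {'fx': 430.16066575384264, 'fy': 430.16066575384264, 'cx': 284.2679816260515, 'cy': 210.99920726617938, 'R': [[0.016, -1.0, 0.0], [-0.984, -0.016, -0.176], [0.176, 0.003, -0.984]], 't': [-77.573, 554.222, 1443.116]}
0.1 [ 244.36536681 -601.63215573  255.26628269] 85.09960458649635 25.0 [[ 9.26480723e-01  3.76341185e-01 -8.85055023e-04]
 [ 3.76342225e-01 -9.26478254e-01  2.13887899e-03]
 [-1.50359798e-05 -2.31471373e-03 -9.99997321e-01]]
```

View pics/side0.png

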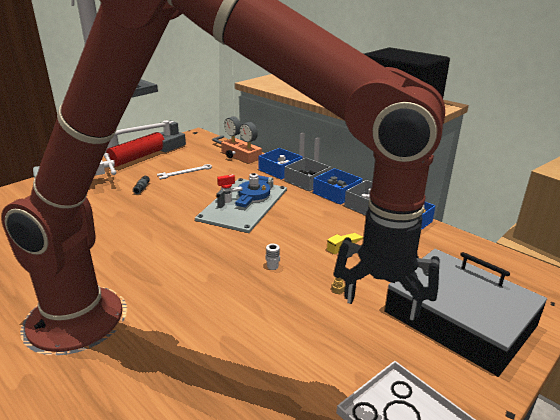

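View pics/top0.png

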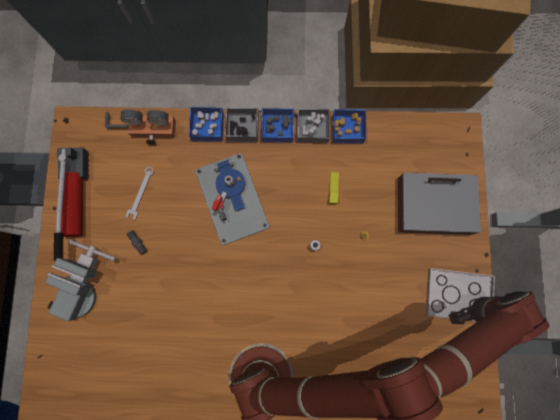

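The side view shows the stand at about (240,205), the wedge partly behind the gripper at (345,242), and the case at the right. In the top view the stand is at about (232,198), the wedge at (334,188), the socket at (315,245) and the bleed body at (365,236). Next I'll zoom in and mask the colours.

```bash
cat > h.py <<'E'
import numpy as np, cv2
from station import r
def cal(n):
    c=r.calibration(n); return c,np.array(c['R']),np.array(c['t'])
def ray(n,uv):
    c,R,t=cal(n); d=np.array([(uv[0]-c['cx'])/c['fx'],(uv[1]-c['cy'])/c['fy'],1.]); return -R.T@t,R.T@d
def onz(n,uv,z):
    o,d=ray(n,uv); return o+d*(z-o[2])/d[2]
def proj(n,X):
    c,R,t=cal(n); p=R@np.array(X,float)+t; return np.array([c['fx']*p[0]/p[2]+c['cx'],c['fy']*p[1]/p[2]+c['cy']])
def two(uvs,uvt):
    o1,d1=ray('side',uvs);o2,d2=ray('top',uvt)
    A=np.c_[d1,-d2]; s=np.linalg.lstsq(A,o2-o1,rcond=None)[0]
    p,q=o1+d1*s[0],o2+d2*s[1]; return (p+q)/2,np.linalg.norm(p-q)
def mask(im,col):
    h=cv2.cvtColor(im,cv2.COLOR_RGB2HSV); H,S,V=[h[...,i].astype(int) for i in range(3)]
    if col=='yellow': return ((H>23)&(H<35)&(S>170)&(V>90)).astype(np.uint8)
    if col=='red': return (((H<6)|(H>174))&(S>170)&(V>90)).astype(np.uint8)
    if col=='blue': return ((H>100)&(H<125)&(S>120)&(V>50)).astype(np.uint8)
    if col=='plate': return ((H>60)&(H<125)&(S<60)&(V>90)).astype(np.uint8)
def comps(m,amin=8):
    n,l,s,c=cv2.connectedComponentsWithStats(m)
    return [(s[i],c[i],(l==i).astype(np.uint8)) for i in range(1,n) if s[i][4]>=amin]
def crop(im,x0,y0,x1,y1,k,name):
    cv2.imwrite(name,cv2.resize(im[y0:y1,x0:x1,::-1],None,fx=k,fy=k,interpolation=cv2.INTER_CUBIC))
E
python3 - <<'E'
from h import *
for n in ('top','side'):
    im=cv2.imread(f'pics/{n}0.png')[:,:,::-1].copy()
    for c in ('yellow','red','blue','plate'):
        for s,ce,m in comps(mask(im,c),15):
            if n=='top' and not(180<ce[0]<380 and 140<ce[1]<260): continue
            if n=='side' and not(180<ce[0]<380 and 160<ce[1]<300): continue
            cn=max(cv2.findContours(m,0,1)[0],key=len)
            print(n,c,s.tolist(),ce.round(1),cv2.boxPoints(cv2.minAreaRect(cn)).round(1).tolist())
im=cv2.imread('pics/top0.png')[:,:,::-1]
crop(im,185,145,285,250,5,'pics/c_top.png'); crop(im,300,160,380,260,5,'pics/c_top2.png')
im=cv2.imread('pics/side0.png')[:,:,::-1]
crop(im,190,160,300,240,7,'pics/c_side.png'); crop(im,260,220,380,300,6,'pics/c_side2.png')
E
```

```text
top yellow [329, 173, 9, 30, 167] [333.2 183.6] [[328.79998779296875, 202.0], [330.1000061035156, 172.6999969482422], [337.79998779296875, 173.0], [336.5, 202.3000030517578]]
top red [213, 198, 9, 12, 63] [217.  204.1] [[210.39999389648438, 202.8000030517578], [220.0, 198.0], [223.39999389648438, 204.8000030517578], [213.8000030517578, 209.60000610351562]]
top blue [217, 161, 27, 49, 599] [230.4 184.4] [[217.0, 209.0], [217.0, 161.0], [243.0, 161.0], [243.0, 209.0]]
top plate [198, 156, 68, 85, 2126] [233.9 202.2] [[195.1999969482422, 170.10000610351562], [240.8000030517578, 153.5], [267.3999938964844, 226.6999969482422], [221.8000030517578, 243.1999969482422]]
side yellow [345, 233, 17, 8, 55] [353.8 236.1] [[344.8999938964844, 234.0], [360.5, 232.3000030517578], [361.20001220703125, 238.89999389648438], [345.6000061035156, 240.60000610351562]]
side red [217, 175, 18, 13, 181] [225.9 180.8] [[217.0, 175.0], [234.0, 175.0], [234.0, 187.0], [217.0, 187.0]]
side blue [259, 148, 43, 31, 710] [276.2 161.6] [[254.1999969482422, 168.10000610351562], [265.1000061035156, 140.8000030517578], 
[... 490 characters left out ...]
9, 8, 23] [234.9 183.4] [[230.0, 186.0], [237.0, 179.0], [239.0, 181.0], [232.0, 188.0]]
side plate [273, 185, 8, 5, 22] [275.9 186.6] [[273.0, 185.0], [280.0, 185.0], [280.0, 189.0], [273.0, 189.0]]
side plate [213, 186, 73, 45, 432] [245.1 213.9] [[209.1999969482422, 208.6999969482422], [284.5, 185.5], [294.0, 216.1999969482422], [218.60000610351562, 239.3000030517578]]
side plate [232, 192, 5, 9, 19] [233.7 195.8] [[232.0, 192.0], [236.0, 192.0], [236.0, 200.0], [232.0, 200.0]]
side plate [196, 198, 22, 23, 106] [208.2 210.3] [[195.3000030517578, 217.1999969482422], [216.89999389648438, 197.89999389648438], [225.10000610351562, 207.10000610351562], [203.39999389648438, 226.3000030517578]]
```

View pics/c_top.png

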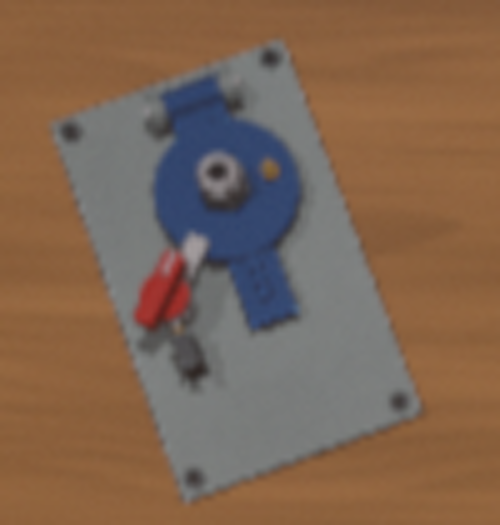

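View pics/c_side.png

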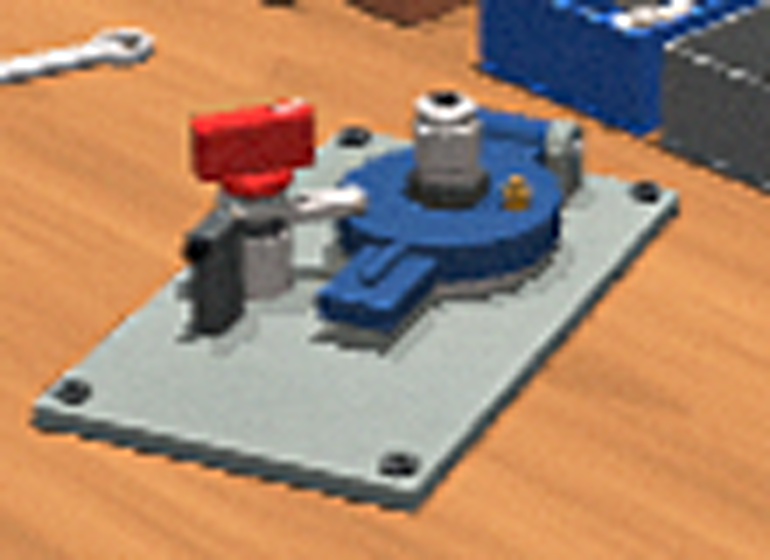

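View pics/c_top2.png

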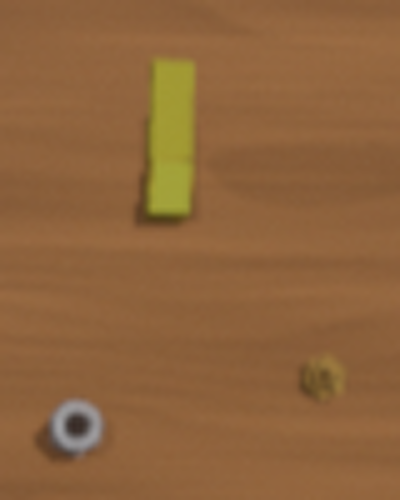

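View pics/c_side2.png

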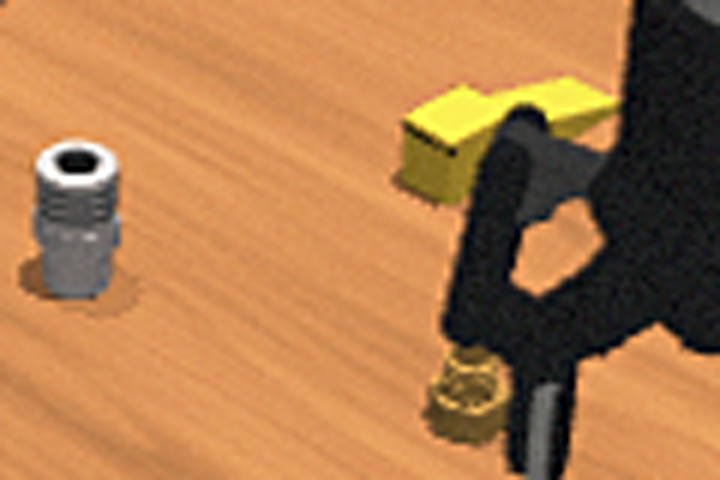

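```bash
cat >> h.py <<'E'
from scipy.optimize import least_squares
def platecorners(n,im,box):
    m=np.zeros(im.shape[:2],np.uint8)
    a=sum(mask(im,c) for c in ('plate','blue','red'))>0
    x0,y0,x1,y1=box; m[y0:y1,x0:x1]=a[y0:y1,x0:x1]
    m=cv2.morphologyEx(m,cv2.MORPH_OPEN,np.ones((3,3),np.uint8))
    return m
E
python3 - <<'E'
from h import *
im=cv2.imread('pics/top0.png')[:,:,::-1].copy()
m=platecorners('top',im,(190,148,275,250))
cn=max(cv2.findContours(m,0,1)[0],key=cv2.contourArea)
w=np.array([onz('top',p,12)[:2] for p in cn[:,0].astype(float)],np.float32)
(c,(a,b),ang)=rr=cv2.minAreaRect(w); print('top plate rect',c,a,b,ang); print(cv2.boxPoints(rr).round(1))
# manual corners, both views
f=lambda c,k,x0,y0:np.array([(c[0]+.5)/k-.5+x0,(c[1]+.5)/k-.5+y0])
S=np.array([[-195,105],[-195,-75],[100,-75],[100,105]])
T=[f(p,5,185,145) for p in [(187,501),(423,412),(283,38),(51,122)]]
D=[f(p,7,190,160) for p in [(33,410),(408,497),(679,197)]]
for nm,P in (('top',T),('side',D)):
    W=np.array([onz(nm,p,12)[:2] for p in P]); s=S[:len(W)]
    print(nm,W.round(1).tolist())
    H=(s-s.mean(0)).T@(W-W.mean(0)); th=np.arctan2(H[0,1]-H[1,0],H[0,0]+H[1,1])
    R=np.array([[np.cos(th),-np.sin(th)],[np.sin(th),np.cos(th)]]); t=W.mean(0)-R@s.mean(0)
    print(' yaw',np.degrees(th),'org',t,'res',(W-(s@R.T+t)).round(1).tolist())
# check knob
g=f((0,0),5,185,145)
for nm,c in (('top',(217,204.1)),):print('knob top z98',onz(nm,c,98))
print('knob two view',two((225.9,180.8),(217,204.1)))
E
```

```text
top plate rect (608.135498046875, 121.95742797851562) 278.9427185058594 170.55006408691406 21.63450813293457
[[447.  149.8]
 [509.9  -8.7]
 [769.2  94.1]
 [706.3 252.6]]
top [[438.1, 147.8], [503.7, -16.3], [777.2, 91.8], [711.2, 257.6]]
 yaw 21.736773018820276 org [657.25710157 123.85802364] res [[0.9, -1.4], [-0.2, 1.7], [-0.7, 0.6], [-0.0, -0.9]]
side [[434.0, 142.1], [497.9, -21.4], [769.8, 84.6]]
 yaw 21.49266713530192 org [651.68221399 117.82131224] res [[2.2, -2.0], [0.2, 2.0], [-2.4, -0.1]]
knob top z98 [566.62310437 157.67125539  98.        ]
knob two view (array([571.80526074, 159.18998638,  80.3967321 ]), np.float64(4.4677471266315685))
```

```bash
cat >> h.py <<'E'
def down(a):
    a=np.radians(a); x=np.array([np.cos(a),np.sin(a),0]); z=np.array([0,0,-1.]); return np.c_[x,np.cross(z,x),z]
E
python3 - <<'E'
from h import *
for a in (-23.4,156.6):
    for b in (0,40,75):
        for z in (93,170):
            q=r.solve_ik([571.4,157,z],down(a+b)); print(a+b,z,None if q is None else np.round(q,1))
E
```

```text
-23.4 93 [ -21.2   41.6    6.   100.9   -6.5   37.9 -124.9]
-23.4 170 [ -17.8   35.4    0.5   97.4   -0.4   47.2 -130.5]
16.6 93 [-14.8  41.5  -4.3 100.7   4.7  38.  -95.1]
16.6 170 [-10.2  35.9 -11.8  97.1   9.3  48.  -99.4]
51.6 93 [-10.6  41.9 -11.1 100.5  11.9  38.7 -66.7]
51.6 170 [ -6.   36.6 -18.6  97.   14.6  48.9 -69.2]
156.6 93 [  2.3  45.4 -33.  100.1  33.5  44.7  19.2]
156.6 170 [  6.   40.7 -39.6  96.6  30.8  54.1  21.3]
196.6 93 [  7.1  48.  -42.  100.   41.4  48.7  52.4]
196.6 170 [  9.8  43.  -47.   96.4  36.5  57.   56.3]
231.6 93 [ 17.2  58.8 -66.   99.6  59.9  64.6  72.9]
231.6 170 [ 17.5  51.2 -65.9  96.2  50.4  67.4  79.7]
```

```bash
python3 - <<'E'
from h import *
r.reach([571.4,157,150],down(-23.4)); o=r.observe(); print(o['t'],o['eef_pos'])
r.set_gripper(50); o=r.observe(); print(o['t'],o['eef_pos'],o['finger_gap'],o['joint_pos'].round(1) if hasattr(o['joint_pos'],'round') else o['joint_pos'])
for n in("side","top"):
    im=r.snapshot(n); cv2.imwrite(f"pics/{n}1.png",im[:,:,::-1])
    p=proj(n,o['eef_pos']); print(n,'tcp proj',p,'knob proj',proj(n,[571.4,157,98]))
im=cv2.imread('pics/side1.png')[:,:,::-1]; crop(im,190,130,300,240,5,'pics/c1.png')
crop(im,320,210,400,270,8,'pics/c1w.png')
im=cv2.imread('pics/top1.png')[:,:,::-1]; crop(im,185,145,285,250,5,'pics/c1t.png')
E
```

```text
3.025 [571.82718911 155.81379774 150.10871563]
3.4667 [571.39494998 156.91768024 149.98869456] 49.80017966763286 [ -18.8   36.9    2.2   98.5   -1.9   44.7 -129.2]
side tcp proj [224.4008998  160.32832122] knob proj [225.25051666 175.96441407]
top tcp proj [214.83181125 199.5937928 ] knob proj [217.26091649 202.7097392 ]
```

View pics/c1.png

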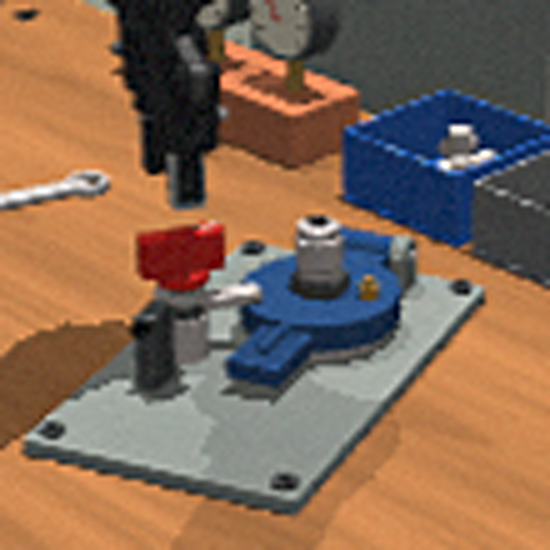

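View pics/c1w.png

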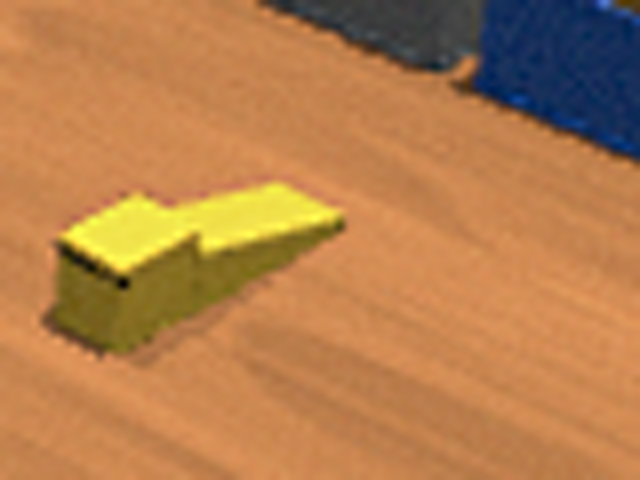

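View pics/c1t.png

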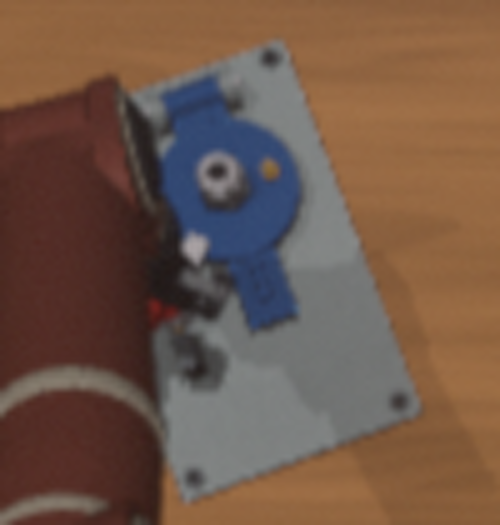

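```bash
cat > fit.py <<'E'
from h import *
f=lambda c,k,x0,y0:np.array([(c[0]+.5)/k-.5+x0,(c[1]+.5)/k-.5+y0])
obs=[]
for p,s in zip([(187,501),(423,412),(283,38),(51,122)],[(-195,105,12),(-195,-75,12),(100,-75,12),(100,105,12)]): obs.append(('top',f(p,5,185,145),s))
for p,s in zip([(33,410),(411,495),(679,197)],[(-195,105,12),(-195,-75,12),(100,-75,12)]): obs.append(('side',f(p,7,190,160),s))
obs.append(('top',f((217,172),5,185,145),(0,0,88)))
obs.append(('side',f((445,103),7,190,160),(0,0,88)))
# lip bottom corners side; tongue 36 wide
def W(p,s):
    th=p[2]; return np.array([p[0]+s[0]*np.cos(th)-s[1]*np.sin(th),p[1]+s[0]*np.sin(th)+s[1]*np.cos(th),s[2]])
def res(p,full=False):
    e=[proj(n,W(p,s))+(p[3:5] if n=='side' else p[5:7])-uv for n,uv,s in obs]
    return np.concatenate(e+[np.array(p[3:7])/1.0])
s=least_squares(res,[655,121,.377,0,0,0,0])
print(s.x.round(3),np.degrees(s.x[2])); print(s.fun[:-4].reshape(-1,2).round(2).tolist())
print('knob',W(s.x,(-64,64,98)), 'lip',W(s.x,(-100,0,22)))
print(proj('side',W(s.x,(-64,64,98)))+s.x[3:5],proj('top',W(s.x,(-64,64,98)))+s.x[5:7])
print('tips',proj('side',[571.4,157,130])+s.x[3:5])
E
python3 fit.py
```

```text
[ 6.56415e+02  1.23230e+02  3.80000e-01  3.00000e-02  7.13000e-01
 -2.25000e-01 -1.68000e-01] 21.779285029928413
[[-0.42, 0.33], [0.46, 0.0], [0.07, -0.14], [-0.31, 0.08], [-0.6, -0.33], [0.34, -0.04], [0.2, -0.57], [0.42, -0.1], [0.03, 0.23]]
knob [573.2374844  158.91606556  98.        ] lip [563.55321908  86.1272271   22.        ]
[225.33433559 176.30536711] [216.49058937 201.99688284]
tips [224.75141955 167.11303518]
```

```bash
python3 - <<'E'
from h import *
r.movel([573,158.5,110],down(21.78-45),speed=80)
print(r.movel([573,158.5,93],speed=50,force_limit=8))
o=r.observe(); print(o['t'],o['eef_pos'],o['force'])
im=r.snapshot('side'); cv2.imwrite('pics/side2.png',im[:,:,::-1]); crop(im,190,130,300,240,5,'pics/c2.png')
r.set_gripper(0)
o=r.observe(); print(o['t'],o['eef_pos'],o['force'],o['ft_torque'],o['finger_gap'],o['joint_pos'])
im=r.snapshot('side'); cv2.imwrite('pics/side3.png',im[:,:,::-1]); crop(im,190,130,300,240,5,'pics/c3.png')
E
```

```text
False
4.7083 [572.82074799 158.43818157  92.64650202] [-0.04652892  0.22772604  0.17383313]
5.1667 [574.27819526 160.25350059  94.07810619] [2.28121891 3.58683537 3.48913432] [ 0.48535365 -0.20708657 -0.06910407] 13.869124865573129 [ -18.73773273   41.52110323    1.7590145   100.35902891   -2.02837094
   37.91093324 -128.98072421]
```

View pics/c3.png

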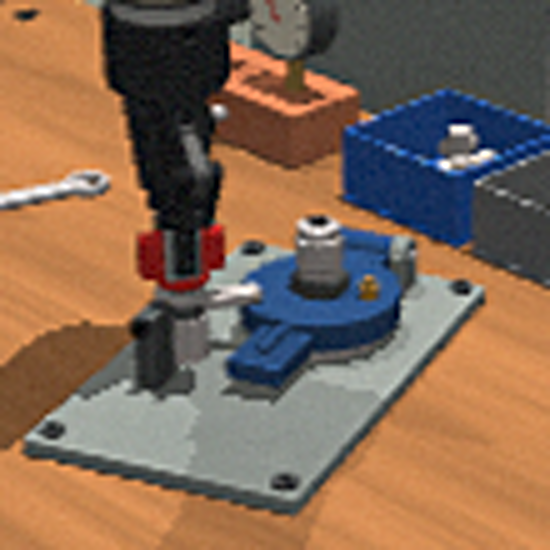

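```bash
python3 - <<'E'
from h import *
r.movel([574,160,93],speed=50)
o=r.observe(); print(o['t'],o['eef_pos'],o['force'],o['ft_torque'])
q=np.array(r.solve_ik([574,160,93],down(21.78-45)),float); print(q.round(1))
for d in (20,40,58,70):
    k=q.copy(); k[6]+=d; r.goto_joints(k); o=r.observe()
    R=o['eef_rot']; print(d,round(o['t'],2),o['eef_pos'].round(1),o['force'].round(1),o['ft_torque'].round(2),'ang',np.degrees(np.arctan2(R[1,0],R[0,0])).round(1),round(o['finger_gap'],1))
im=r.snapshot('side'); cv2.imwrite('pics/side4.png',im[:,:,::-1]); crop(im,190,130,300,240,5,'pics/c4.png')
E
```

```text
5.4667 [574.33829522 160.38461626  94.05780855] [-0.49053522  2.33574155  7.50148784] [ 0.33300173  0.06157853 -0.02290133]
[ -18.8   41.7    1.9  100.3   -2.    38.1 -129.1]
20 5.89 [574.3 159.8  94.1] [-0.8  0.7  8.4] [ 0.29  0.08 -0.1 ] ang -3.3 14.2
40 6.32 [574.5 159.2  94.1] [-0.9  0.4  8.3] [0.2  0.03 0.09] ang 16.8 14.0
58 6.72 [574.7 158.6  94.1] [-0.8  0.2  7.4] [0.1  0.05 0.2 ] ang 34.8 14.1
70 7.03 [574.8 158.4  94.1] [0.2 0.1 7.4] [ 0.02 -0.06 -0.  ] ang 46.7 14.3
```

View pics/c4.png

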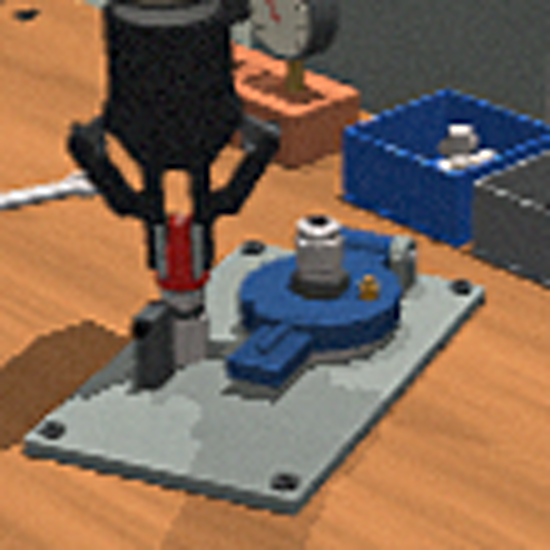

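Both views agree: the dog has swung off the rim (the image shows the bar now pointing towards the camera, dog hidden behind it). Next I'll release the knob and localise the wedge from the earlier unobstructed pictures.

```bash
python3 - <<'E'
from h import *
r.set_gripper(50); o=r.observe(); p=o['eef_pos']; print(o['t'],p,o['force'])
r.movel([p[0],p[1],170],speed=200)
im=r.snapshot('side'); cv2.imwrite('pics/side5.png',im[:,:,::-1]); crop(im,190,130,300,240,5,'pics/c5.png')
crop(im,320,210,400,270,8,'pics/c5w.png')
im=r.snapshot('top'); cv2.imwrite('pics/top5.png',im[:,:,::-1]); crop(im,185,145,285,250,5,'pics/c5t.png')
f=lambda c,k,x0,y0:np.array([(c[0]+.5)/k-.5+x0,(c[1]+.5)/k-.5+y0])
H=[((62,240),(-20,15,36)),((122,285),(-20,-15,36)),((200,232),(20,-15,36)),((138,195),(20,15,36)),((278,182),(100,15,5)),((345,215),(100,-15,5))]
T=[((147,217),(-20,15,36)),((190,214),(-20,-15,36)),((193,160),(20,-15,36)),((150,160),(20,15,36)),((152,59),(100,15,5)),((196,60),(100,-15,5))]
obs=[('side',f(p,8,320,210),s) for p,s in H]+[('top',f(p,5,300,160),s) for p,s in T]
def W(p,s):
    th=p[2]; return np.array([p[0]+s[0]*np.cos(th)-s[1]*np.sin(th),p[1]+s[0]*np.sin(th)+s[1]*np.cos(th),s[2]])
off=dict(side=[.03,.71],top=[-.22,-.17])
def res(p,o=obs): return np.concatenate([proj(n,W(p,s))+off[n]-uv for n,uv,s in o])
for o in (obs,obs[:6],obs[6:]):
    s=least_squares(res,[650,-200,0],kwargs=dict(o=o)); print(s.x[:2].round(1),np.degrees(s.x[2]).round(2)); print(s.fun.reshape(-1,2).round(2).tolist())
E
```

```text
7.5167 [573.32486595 159.73920128  92.36465519] [-0.27146159  0.10779846  0.73471676]
[ 610.5 -244.3] -2.58
[[-0.92, -0.23], [0.18, -1.28], [0.29, -0.3], [-0.55, -0.09], [-0.25, 0.53], [-0.19, 0.6], [0.65, -0.84], [0.58, 0.27], [0.42, -0.04], [0.52, -0.54], [0.15, 0.08], [-0.39, 0.37]]
[ 610.4 -245.5] -1.99
[[-0.58, 0.02], [0.61, -1.06], [0.61, -0.15], [-0.31, 0.1], [-0.25, 0.59], [-0.11, 0.62]]
[ 610.1 -242.7] -3.33
[[0.13, -0.79], [0.06, 0.43], [0.05, 0.14], [0.15, -0.47], [0.08, 0.16], [-0.47, 0.55]]
```

View pics/c5.png

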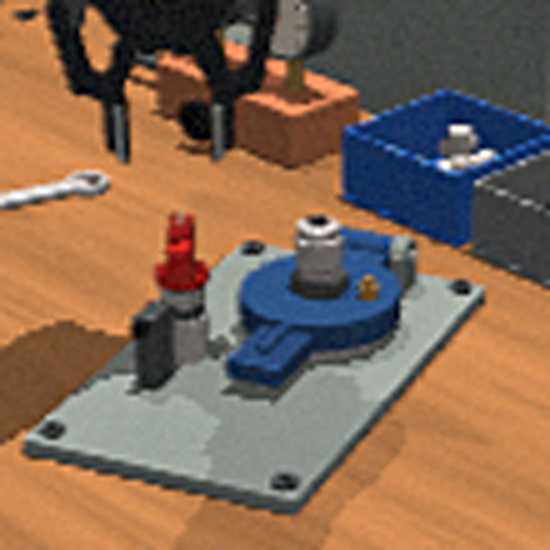

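View pics/c5t.png

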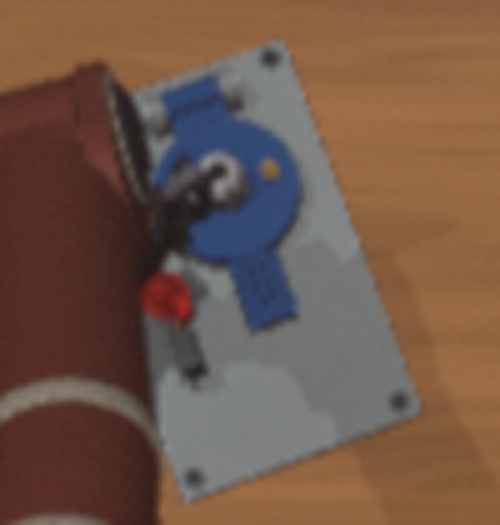

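```bash
python3 - <<'E'
from h import *
for a in (-2.6,177.4):
    for P,b in (([610.5,-244.3,30],0),([610.5,-244.3,150],0),([472,50,60],24.4),([510,65,44],24.4)):
        q=r.solve_ik(P,down(a+b)); print(a,P,None if q is None else np.round(q,1))
r.reach([610.5,-244.3,120],down(-2.6)); o=r.observe(); print(o['t'],o['eef_pos'],o['joint_pos'].round(1))
print(r.movel([610.5,-244.3,60],speed=120,force_limit=8))
im=r.snapshot('side'); cv2.imwrite('pics/side6.png',im[:,:,::-1]); crop(im,320,190,400,270,7,'pics/c6w.png')
E
```

```text
-2.6 [610.5, -244.3, 30] [ 13.8  51.3  10.8  91.1 -13.4  38.9 -61.4]
-2.6 [610.5, -244.3, 150] [ 12.   42.6  14.   87.3 -12.1  51.6 -62.6]
-2.6 [472, 50, 60] [-11.9  38.3   4.8 120.8  -8.2  21.2 -68.7]
-2.6 [510, 65, 44] [-13.   41.8   5.  115.   -8.5  23.5 -69.7]
177.4 [610.5, -244.3, 30] [ 38.3  55.2 -33.8  90.2  38.8  46.8  76. ]
177.4 [610.5, -244.3, 150] [ 39.3  46.3 -35.8  86.3  30.1  57.3  82.8]
177.4 [472, 50, 60] [ 13.2  42.2 -33.3 120.   45.6  31.   57.9]
177.4 [510, 65, 44] [ 11.7  45.9 -33.5 114.3  45.6  33.7  58.4]
9.6667 [ 611.57793589 -241.4493826   120.04403002] [ 12.3  44.6  13.2  88.6 -12.5  48.2 -62.2]
False
```

View pics/c6w.png

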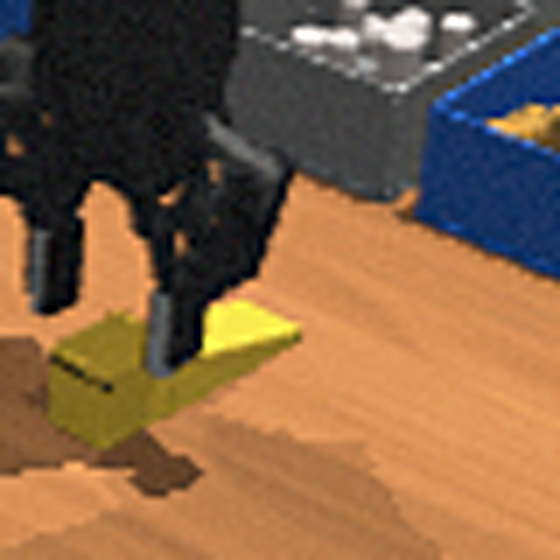

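Fingers straddle the heel: tips at about (55,310) and (175,370) in the crop, with the heel's top centred at about (113,350). I'll go down and grip.

```bash
python3 - <<'E'
from h import *
print(r.movel([610.5,-244.3,31],speed=60,force_limit=6))
o=r.observe(); print(o['t'],o['eef_pos'],o['force'].round(1))
r.set_gripper(0); o=r.observe(); print(o['t'],o['eef_pos'],o['force'].round(2),o['ft_torque'].round(2),o['finger_gap'])
p=o['eef_pos']; r.movel([610.5,-244.3,110],speed=120)
o=r.observe(); print(o['t'],o['eef_pos'],o['force'].round(2),o['ft_torque'].round(2),o['finger_gap'])
im=r.snapshot('side'); cv2.imwrite('pics/side7.png',im[:,:,::-1]); crop(im,310,170,410,270,6,'pics/c7w.png')
im=r.snapshot('top'); cv2.imwrite('pics/top7.png',im[:,:,::-1]); crop(im,300,150,400,250,6,'pics/c7t.png')
E
```

```text
False
11.0 [ 610.4546372  -244.38847136   30.69803318] [0.5 0.1 0.5]
11.3083 [ 610.92155339 -244.46475881   31.58139214] [-0.   -1.    2.25] [ 0.02 -0.03 -0.02] 29.233156153517697
12.1167 [ 609.82054704 -243.87147669  109.19349402] [-0.49 -0.65 -0.82] [0.01 0.04 0.06] 29.083635056584782
```

View pics/c7w.png

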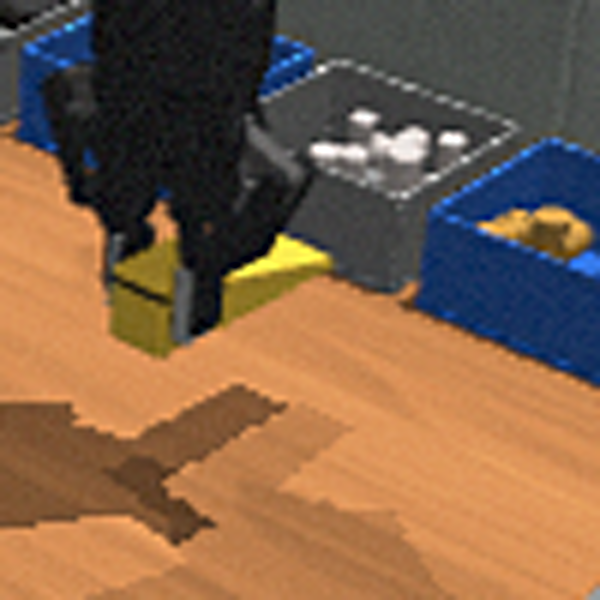

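View pics/c7t.png

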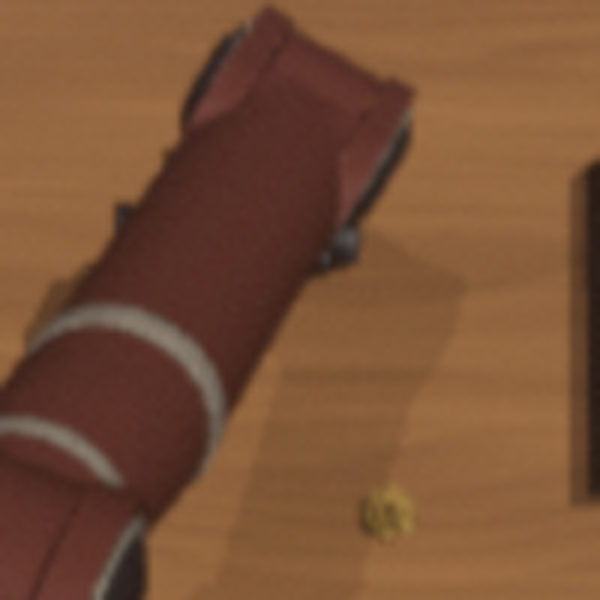

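The wedge is held level with a 29 mm gap and hangs clear of the bench. I'll carry it in front of the tongue now.

```bash
cat >> h.py <<'E'
OX,OY,YAW=657.5,123.7,21.78
def st(x,y,z):
    c,s=np.cos(np.radians(YAW)),np.sin(np.radians(YAW)); return [OX+c*x-s*y,OY+s*x+c*y,z]
def inv(p):
    c,s=np.cos(np.radians(YAW)),np.sin(np.radians(YAW)); d=np.array(p[:2])-[OX,OY]; return np.array([c*d[0]+s*d[1],-s*d[0]+c*d[1],p[2]])
E
python3 - <<'E'
from h import *
r.movel(st(-210,0,130),down(YAW),speed=200)
r.movel(st(-210,0,58),speed=120)
o=r.observe(); print(o['t'],inv(o['eef_pos']),o['force'].round(2),o['ft_torque'].round(2),o['finger_gap'])
im=r.snapshot('side'); cv2.imwrite('pics/side8.png',im[:,:,::-1]); crop(im,170,130,290,260,5,'pics/c8.png')
im=r.snapshot('top'); cv2.imwrite('pics/top8.png',im[:,:,::-1]); crop(im,185,145,285,250,5,'pics/c8t.png')
E
```

```text
14.75 [-209.66637301   -0.36682214   58.26278596] [-1.64 -0.5  -0.89] [-0.   -0.01  0.  ] 29.50173894101686
```

View pics/c8.png

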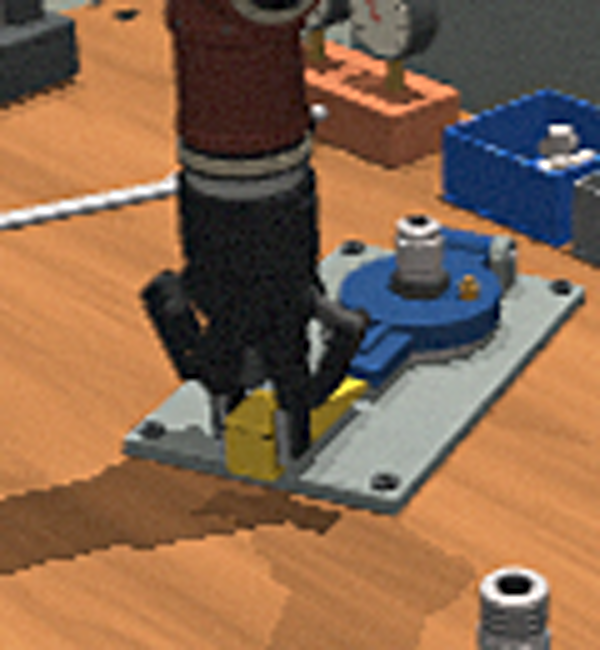

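View pics/c8t.png

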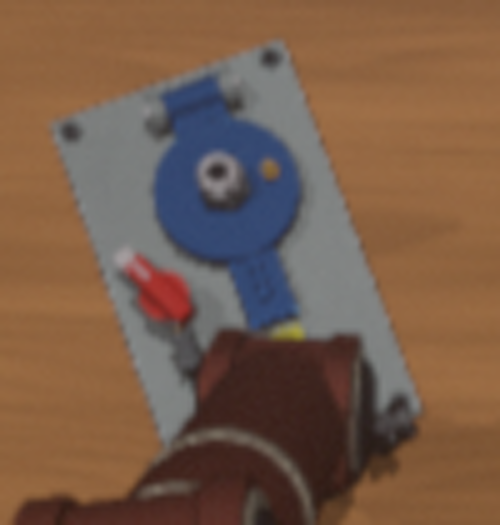

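```bash
python3 - <<'E'
from h import *
hit=r.movel(st(-210,0,36),speed=20,force_limit=3)
o=r.observe(); print(hit,o['t'],inv(o['eef_pos']),o['force'].round(2),o['ft_torque'].round(2),o['finger_gap'])
im=r.snapshot('side'); cv2.imwrite('pics/side9.png',im[:,:,::-1]); crop(im,205,170,285,235,9,'pics/c9.png')
im=r.snapshot('top'); cv2.imwrite('pics/top9.png',im[:,:,::-1]); crop(im,215,175,265,225,11,'pics/c9t.png')
E
```

```text
True 15.5917 [-2.10069091e+02 -5.77530048e-03  4.34606958e+01] [-0.63  0.17  5.9 ] [ 0.01 -0.02  0.01] 28.978257205652373
```

View pics/c9.png

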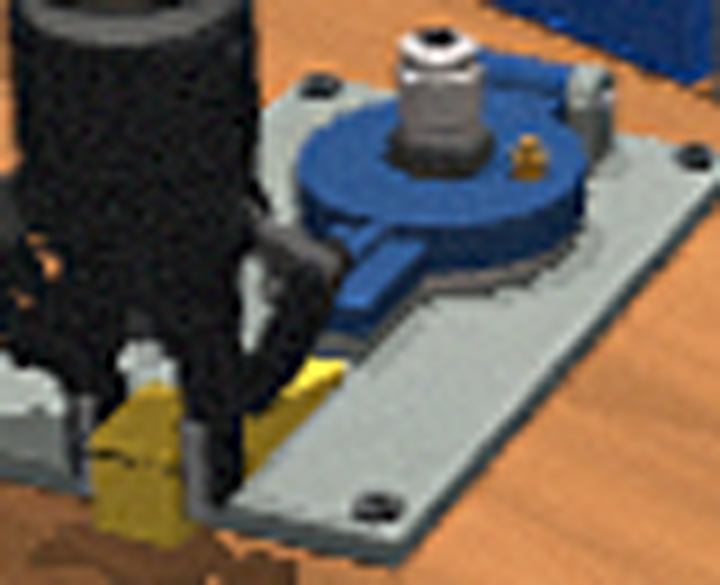

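View pics/c9t.png

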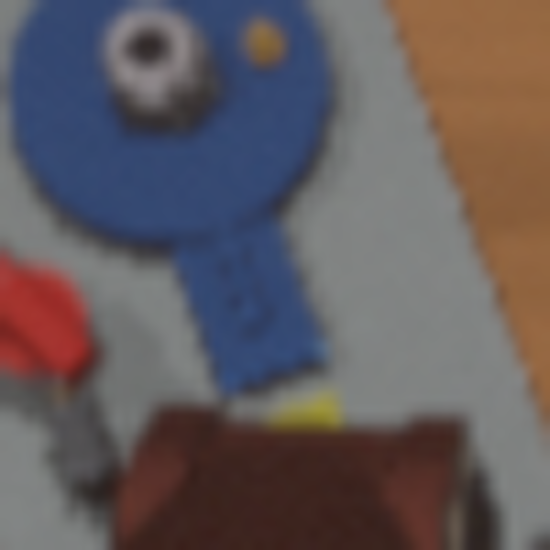

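```bash
python3 - <<'E'
from h import *
import h
f=lambda c,k,x0,y0:np.array([(c[0]+.5)/k-.5+x0,(c[1]+.5)/k-.5+y0])
t=[f(p,11,215,175) for p in [(225,395),(327,358),(340,395)]]
t+= [f((150,45),11,215,175)]
for z in (34,40): print('tongue',z,[inv(onz('top',p,z)).round(1).tolist() for p in t[:2]])
print('nose right (exp y -15)',inv(onz('top',t[2],17)).round(1))
print('coupler top',inv(onz('top',t[3],88)).round(1))
s=[f(p,9,205,170) for p in [(347,368),(305,358)]]
print('side nose right z17',inv(onz('side',s[0],17)).round(1))
s2=f((325,330),9,205,170); 
s3=[f(p,9,205,170) for p in [(328,305),(385,312)]]
for z in (34,40): print('side tongue front top corners',[inv(onz('side',p,z)).round(1).tolist() for p in s3])
print('side coupler', inv(onz('side',f((438,40),9,205,170),88)))
for y0 in (0,):
    im=cv2.imread('pics/top9.png')[:,:,::-1].copy(); m=mask(im,'yellow'); ys,xs=np.nonzero(m[195:225,230:260]); print(xs+230,ys+195)
E
```

```text
tongue 34 [[-100.4, 18.9, 34.0], [-100.7, -15.6, 34.0]]
tongue 40 [[-101.6, 18.6, 40.0], [-101.9, -15.7, 40.0]]
nose right (exp y -15) [-110.  -15.   17.]
coupler top [ 0.8  0.9 88. ]
side nose right z17 [-111.4  -16.5   17. ]
side tongue front top corners [[-102.1, -5.4, 34.0], [-99.1, -25.2, 34.0]]
side tongue front top corners [[-111.8, -10.5, 40.0], [-108.9, -30.0, 40.0]]
side coupler [-2.38689469 -0.86532713 88.        ]
[] []
```

```bash
python3 - <<'E'
from h import *
Z=43.6
r.movel(st(-210,1,Z),speed=15)
def rd(tag):
    o=r.observe(); R=o['eef_rot']; c,s=np.cos(np.radians(YAW)),np.sin(np.radians(YAW)); F=o['force']
    print(tag,round(o['t'],2),inv(o['eef_pos']).round(2),'Fx',round(c*F[0]+s*F[1],2),'Fy',round(-s*F[0]+c*F[1],2),'Fz',round(F[2],2),o['ft_torque'].round(2),round(o['finger_gap'],1))
rd('start')
r.movel(st(-192,1,Z),speed=40); rd(-192)
for x in np.arange(-188,-173,2):
    if r.movel(st(x,1,Z),speed=15,force_limit=15): print('LIMIT'); rd(x); break
    rd(x)
im=r.snapshot('side'); cv2.imwrite('pics/side10.png',im[:,:,::-1]); crop(im,205,170,285,235,9,'pics/c10.png')
im=r.snapshot('top'); cv2.imwrite('pics/top10.png',im[:,:,::-1]); crop(im,215,175,265,225,11,'pics/c10t.png')
E
```

```text
start 15.94 [-209.7     1.01   43.49] Fx -0.02 Fy -0.52 Fz 0.46 [ 0.02 -0.13  0.01] 29.4
-192 16.54 [-191.31    1.01   43.53] Fx 0.87 Fy 0.61 Fz 0.31 [ 0.06 -0.15  0.04] 29.2
-188 16.96 [-188.03    1.03   43.53] Fx -2.35 Fy 0.26 Fz 1.34 [-0.07  0.1  -0.02] 28.9
-186 17.24 [-185.45    0.98   43.53] Fx -0.74 Fy -0.31 Fz 0.46 [0.01 0.07 0.  ] 29.1
-184 17.52 [-183.51    1.     43.57] Fx -0.58 Fy 0.2 Fz 0.05 [ 0.03 -0.01 -0.02] 29.0
-182 17.81 [-181.56    1.01   43.58] Fx -0.38 Fy -0.22 Fz 0.3 [-0.01  0.01 -0.04] 29.3
-180 18.09 [-179.64    1.     43.6 ] Fx -0.95 Fy -0.18 Fz 1.1 [ 0.01 -0.05 -0.02] 29.1
-178 18.38 [-178.49    1.05   43.57] Fx -2.38 Fy -0.05 Fz 1.46 [-0.11  0.3   0.03] 29.2
-176 18.66 [-178.41    1.04   43.59] Fx -6.11 Fy 0.61 Fz 5.77 [-0.31  0.81 -0.02] 29.3
-174 18.94 [-178.23    1.11   43.62] Fx -9.32 Fy 0.61 Fz 8.2 [-0.47  1.12  0.03] 29.2
```

View pics/c10.png

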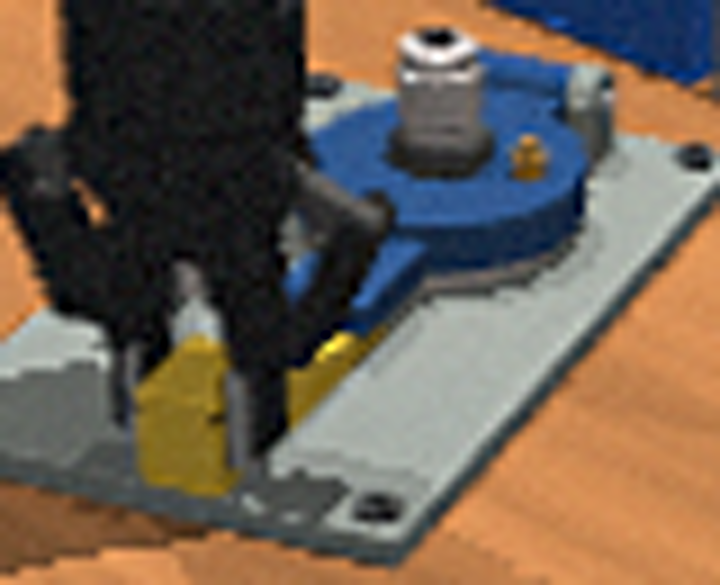

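View pics/c10t.png

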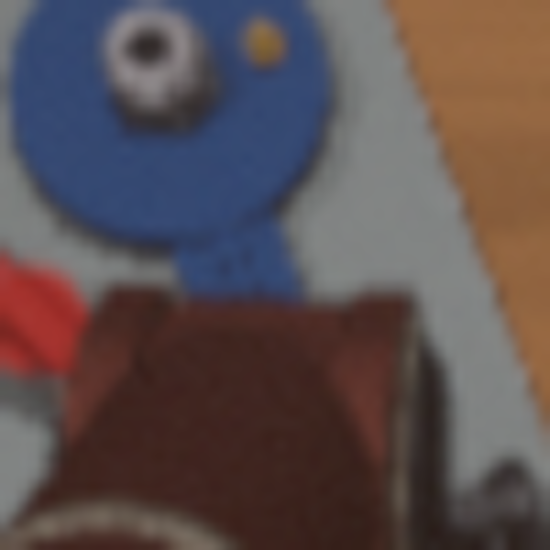

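```bash
cat > push.py <<'E'
import sys
from h import *
x0,x1,xs,step=map(float,sys.argv[1:5])
Z=43.6
def rd(tag):
    o=r.observe(); c,s=np.cos(np.radians(YAW)),np.sin(np.radians(YAW)); F=o['force']; p=inv(o['eef_pos']); fx=c*F[0]+s*F[1]
    print(round(float(tag),1),round(o['t'],2),p.round(2),'Fx',round(fx,2),'Fy',round(-s*F[0]+c*F[1],2),'Fz',round(F[2],2),o['ft_torque'].round(2),round(o['finger_gap'],1)); return p[0],fx
x=x0
while x<=x1+1e-6:
    hit=r.movel(st(x,1,Z),speed=12,force_limit=15)
    p,fx=rd(x)
    if hit or p>xs or fx<-20: print('stop',hit); break
    x+=step
E
python3 push.py -173 -166 -160 1
```

```text
-173.0 19.29 [-178.16    1.18   43.52] Fx -11.21 Fy 1.46 Fz 8.81 [-0.59  1.35  0.04] 29.1
-172.0 19.54 [-178.1     1.18   43.52] Fx -11.83 Fy 1.4 Fz 10.25 [-0.74  1.62  0.  ] 29.0
-171.0 19.79 [-178.05    1.19   43.46] Fx -12.56 Fy 0.45 Fz 12.57 [-0.91  1.96 -0.01] 29.1
-170.0 20.04 [-178.04    1.21   43.44] Fx -14.49 Fy 0.07 Fz 13.07 [-1.06  2.12  0.06] 29.3
-169.0 20.29 [-177.95    1.21   43.48] Fx -15.93 Fy 0.14 Fz 15.1 [-1.11  2.24  0.06] 29.0
-168.0 20.54 [-177.73    1.24   43.41] Fx -16.97 Fy 0.65 Fz 15.79 [-1.25  2.65  0.01] 29.3
-167.0 20.79 [-177.66    1.22   43.42] Fx -18.06 Fy 0.26 Fz 16.3 [-1.34  2.83  0.07] 28.8
-166.0 21.04 [-177.65    1.25   43.43] Fx -20.3 Fy 1.38 Fz 19.01 [-1.46  2.96  0.1 ] 29.0
stop False
```

```bash
cat > push2.py <<'E'
import sys
from h import *
def rd(tag):
    o=r.observe(); c,s=np.cos(np.radians(YAW)),np.sin(np.radians(YAW)); F=o['force']; p=inv(o['eef_pos']); fx=c*F[0]+s*F[1]
    ax=o['eef_rot'][:,2]; print(tag,round(o['t'],2),p.round(2),'F',round(fx,2),round(-s*F[0]+c*F[1],2),round(F[2],2),'tilt x,y deg',np.degrees([c*ax[0]+s*ax[1],-s*ax[0]+c*ax[1]]).round(2),'yaw',np.degrees(np.arctan2(o['eef_rot'][1,0],o['eef_rot'][0,0])).round(2),round(o['finger_gap'],1)); return p,fx,F[2]
E
python3 - <<'E'
from push2 import *
rd('now')
for z in (45.6,47.6,49.6,51.6):
    r.movel(st(-166,1,z),speed=20); p,fx,fz=rd(z)
    if fz<3: break
E
```

```text
now 21.04 [-177.65    1.25   43.43] F -20.3 1.38 19.01 tilt x,y deg [-1.47  0.27] yaw 21.66 29.0
45.6 21.29 [-170.87    1.59   44.15] F -5.17 1.4 -5.16 tilt x,y deg [-0.73  0.16] yaw 21.74 29.2
```

```bash
cat > push3.py <<'E'
import sys
from push2 import *
from scipy.spatial.transform import Rotation as Ro
xc,zc,xstop,n=float(sys.argv[1]),float(sys.argv[2]),float(sys.argv[3]),int(sys.argv[4])
ax=[-np.sin(np.radians(YAW)),np.cos(np.radians(YAW)),0]
tl=float(sys.argv[5])
for i in range(n):
    Rm=Ro.from_rotvec(np.radians(-tl)*np.array(ax)).as_matrix()@down(YAW)
    r.movel(st(xc,1,zc),Rm,speed=15); p,fx,fz=rd(f'{xc:.1f} {zc:.2f}')
    if p[0]>xstop or fx<-22: print('stop'); break
    zc+=np.clip(0.1*(fz-3),-.6,1.0)
    if p[0]<xc-6 : xc+=.5
    else: xc+=1.5
E
python3 push3.py -166 44.6 -162 5 0.7
```

```text
-166.0 44.60 21.54 [-168.67    1.7    43.63] F -5.8 0.46 -2.44 tilt x,y deg [0.33 0.11] yaw 21.78 29.3
-164.5 44.06 21.8 [-168.5     1.68   43.5 ] F -8.07 0.62 2.48 tilt x,y deg [0.16 0.14] yaw 21.77 29.2
-163.0 44.00 22.05 [-168.37    1.66   43.45] F -10.57 -0.17 5.53 tilt x,y deg [0.   0.16] yaw 21.76 29.2
-161.5 44.26 22.3 [-166.58    1.61   43.47] F -9.03 0.38 3.0 tilt x,y deg [0.03 0.15] yaw 21.75 29.3
-160.0 44.26 22.55 [-165.67    1.58   43.45] F -9.25 -0.19 4.21 tilt x,y deg [-0.04  0.16] yaw 21.74 29.1
```

```bash
python3 push3.py -158.5 44.38 -160.5 8 0.7
python3 - <<'E'
from h import *
im=r.snapshot('side'); cv2.imwrite('pics/side11.png',im[:,:,::-1]); crop(im,205,170,285,235,9,'pics/c11.png')
E
```

```text
-158.5 44.38 22.8 [-163.69    1.53   43.47] F -9.02 0.44 2.12 tilt x,y deg [0.02 0.15] yaw 21.74 28.9
-157.0 44.29 23.05 [-162.86    1.5    43.46] F -10.1 -0.49 4.79 tilt x,y deg [-0.06  0.16] yaw 21.73 28.9
-155.5 44.47 23.3 [-159.95    1.44   43.52] F -8.18 -0.53 0.69 tilt x,y deg [0.11 0.12] yaw 21.75 29.4
stop
```

View pics/c11.png

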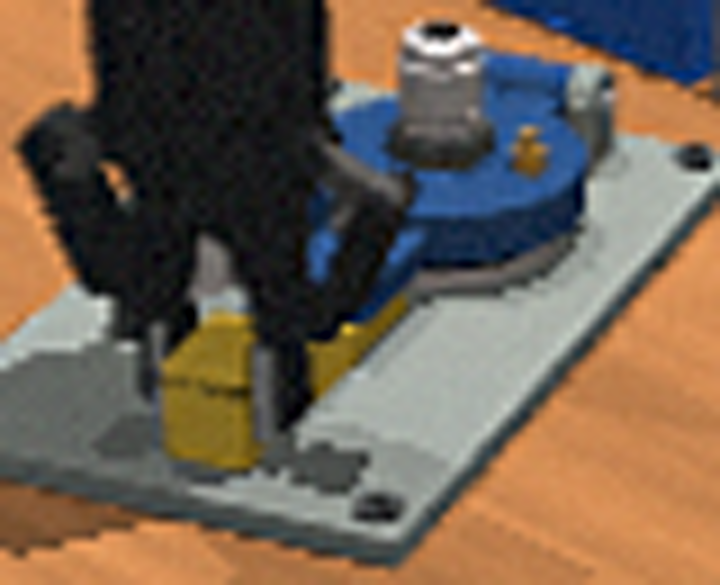

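```bash
cat > lift.py <<'E'
from push2 import *
def lift(im):
    # template match of brass stud + right disc rim + coupler, side view, vs shut image
    a=cv2.cvtColor(cv2.imread('pics/side9.png'),cv2.COLOR_BGR2GRAY); b=cv2.cvtColor(im,cv2.COLOR_RGB2GRAY)
    for name,(x0,y0,x1,y1),X in (('coupler',(246,170,260,187),(0,0,75)),('stud',(258,182,270,193),(18,-30,48)),('static',(272,186,290,206),None)):
        t=cv2.resize(a[y0:y1,x0:x1],None,fx=10,fy=10,interpolation=cv2.INTER_CUBIC); g=cv2.resize(b[y0-4:y1+4,x0-4:x1+4],None,fx=10,fy=10,interpolation=cv2.INTER_CUBIC)
        m=cv2.matchTemplate(g,t,cv2.TM_CCOEFF_NORMED); _,v,_,l=cv2.minMaxLoc(m); d=(np.array(l)-40)/10
        s=''
        if X:
            th=1e-2; rx,rz=X[0]-72,X[2]-38  # rotate lip up about y at hinge
            Xn=(72+rx*np.cos(th)+rz*np.sin(th),X[1],38-rx*np.sin(th)+rz*np.cos(th))
            J=proj('side',st(*Xn))-proj('side',st(*X)); th=th*(J@d)/(J@J); s='lip lift mm %.1f'%(172*th)
        print(name,round(v,3),d,s)
E
python3 - <<'E'
from lift import *
r.movel(st(-157,1,44.4),speed=15); rd('relaxed')
r.pause(.5); rd('after .5s')
for i in range(2): 
    im=r.snapshot('side'); lift(im)
cv2.imwrite('pics/side12.png',im[:,:,::-1]); rd('end')
E
```

```text
relaxed 23.6 [-160.04    1.46   43.59] F -6.95 0.7 -1.01 tilt x,y deg [0.29 0.1 ] yaw 21.76 29.1
after .5s 24.1 [-160.04    1.45   43.59] F -5.78 0.23 -0.2 tilt x,y deg [0.28 0.1 ] yaw 21.76 29.0
coupler 0.95 [ 0.3 -0.9] lip lift mm 6.3
stud 0.871 [-0.2 -0.7] lip lift mm 7.1
static 0.995 [0. 0.] 
coupler 0.949 [ 0.3 -0.9] lip lift mm 6.3
stud 0.867 [-0.2 -0.7] lip lift mm 7.1
static 0.995 [0. 0.] 
end 24.2 [-160.03    1.45   43.6 ] F -6.57 -0.36 -0.56 tilt x,y deg [0.28 0.1 ] yaw 21.76 28.9
```

```bash
python3 - <<'E'
from h import *
def ecc(a,b,box):
    x0,y0,x1,y1=box; A=cv2.imread(f'pics/{a}.png',0).astype(np.float32); B=cv2.imread(f'pics/{b}.png',0).astype(np.float32)
    w=np.eye(2,3,dtype=np.float32); w[:,2]=[x0,y0]
    cc,w=cv2.findTransformECC(A[y0:y1,x0:x1],B,w,cv2.MOTION_TRANSLATION,(3,200,1e-6),None,1)
    return w[:,2]-[x0,y0],cc
for X,box in (((0,0,75),(247,170,261,186)),((25,-35,45),(259,182,271,200))):
    rx,rz=X[0]-72,X[2]-38; th=5/172
    J=proj('side',st(72+rx*np.cos(th)+rz*np.sin(th),X[1],38-rx*np.sin(th)+rz*np.cos(th)))-proj('side',st(*X)); print('px per 5mm',J.round(2))
    for ref in ('side8','side9'):
        for b in ('side10','side11','side12'):
            d,cc=ecc(ref,b,box); print(ref,b,d.round(2),round(cc,3),'lift',round(5*(J@d)/(J@J),1))
E
```

```text
px per 5mm [ 0.13 -0.73]
side8 side10 [0.01 0.  ] 0.997 lift -0.0
side8 side11 [ 0.27 -0.72] 0.917 lift 5.1
side8 side12 [ 0.25 -0.76] 0.933 lift 5.3
side9 side10 [-0.01 -0.  ] 0.996 lift -0.0
side9 side11 [ 0.26 -0.66] 0.92 lift 4.7
side9 side12 [ 0.27 -0.74] 0.932 lift 5.2
px per 5mm [ 0.02 -0.41]
side8 side10 [-0.   -0.02] 0.993 lift 0.3
side8 side11 [-0.06 -0.47] 0.937 lift 5.6
side8 side12 [-0.06 -0.49] 0.937 lift 5.9
side9 side10 [0.03 0.02] 0.992 lift -0.2
side9 side11 [-0.05 -0.46] 0.937 lift 5.6
side9 side12 [-0.06 -0.46] 0.936 lift 5.6
```

```bash
python3 - <<'E'
from lift import *
from scipy.spatial.transform import Rotation as Ro
ax=[-np.sin(np.radians(YAW)),np.cos(np.radians(YAW)),0]
r.movel(st(-157,1,44.0),Ro.from_rotvec(np.radians(-.45)*np.array(ax)).as_matrix()@down(YAW),speed=10); rd('adj')
r.pause(.5); rd('hold')
im=r.snapshot('side'); cv2.imwrite('pics/side13.png',im[:,:,::-1]); crop(im,190,150,290,235,8,'pics/c13.png')
im=r.snapshot('top'); cv2.imwrite('pics/top13.png',im[:,:,::-1]); crop(im,185,145,285,250,5,'pics/c13t.png')
E
```

```text
adj 24.45 [-159.9     1.43   43.51] F -5.2 0.24 1.14 tilt x,y deg [0.05 0.1 ] yaw 21.76 29.3
hold 24.95 [-159.9     1.45   43.5 ] F -7.3 0.63 0.87 tilt x,y deg [0.05 0.1 ] yaw 21.76 29.0
```

View pics/c13.png

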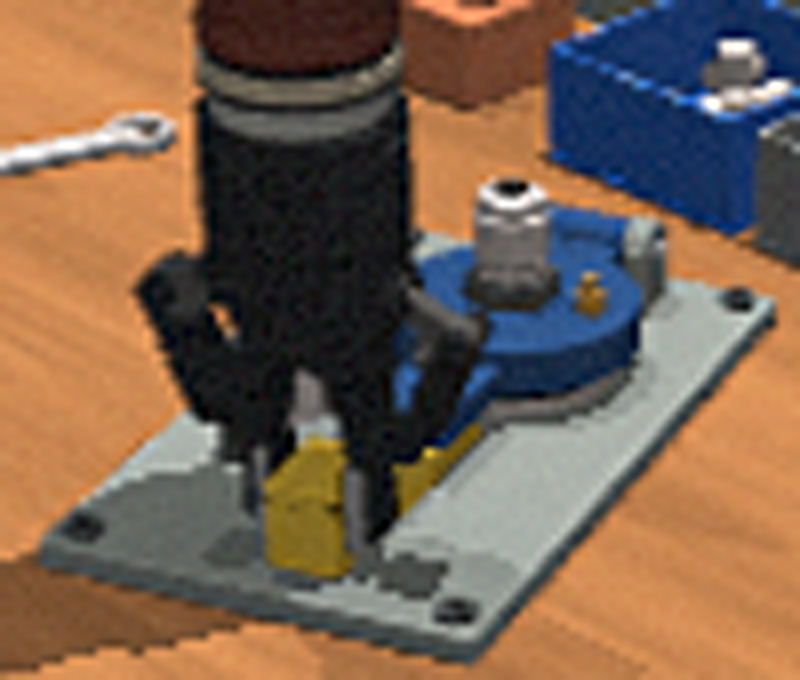

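View pics/c13t.png

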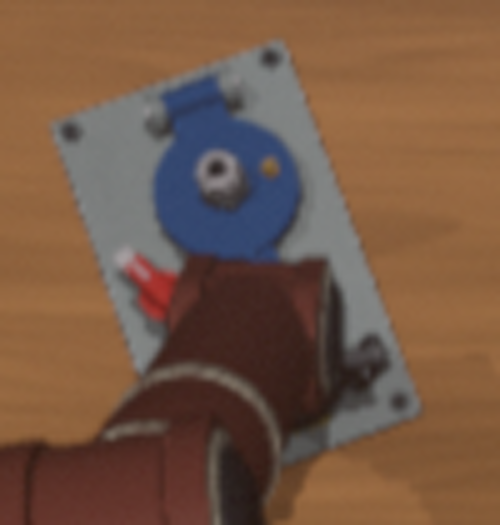

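The final pictures show the plug raised on its hinge with a gap at the seat, the wedge flat on the plate under the tongue, and the catch open (dog at crop (125,258), clear of the plug). The arm is steady, so I'm handing it in.

```bash
python3 - <<'E'
from h import *
r.finish_job()
o=r.observe(); print(o['t'],inv(o['eef_pos']).round(2),o['force'].round(1),o['finger_gap'])
E
```

```text
the job is handed in; nothing more can be done
the job is handed in; nothing more can be done
```

The catch is open, the wedge is under the middle of the tongue, and the plug is lifted about 5 mm. I handed the job in at about 25 s with the arm still gripping the wedge.

**What I did**
- **Catch:** I turned the red knob about 70° anticlockwise until it passed its detent, then let go. It stayed open, at about 1.25 rad in the top view, with the dog clear of the plug.
- **Wedge:** I gripped it by the heel and set it on the base plate, where contact came at the expected height. Then I pushed it in along the stand's axis.

**Last checks**
- **Lift:** wedge travel since first touching the lip gives 4.6 to 5.0 mm. Sub-pixel image matching gives about 5.2 mm on the coupler and 5.6 to 5.9 mm on the stud. A coarser template match read 6.3 to 7.1 mm; I trusted it less because its steps are about 0.7 mm or more of lift.
- **Holding:** the wedge sat flat (tilt 0.05°) and in line with the stand, within about 1.5 mm of the tongue's middle. It was steady over the half-second I watched, with about 5 to 7 N of push.
- **After hand-in:** I couldn't read the robot's state any more, so I have no reading from the final second.

**One thing that went wrong:** the wedge stuck on first contact because the arm was also pressing it down. The push reached 20 N, with 19 N downwards, above the 3 to 15 N range you gave for the push. Easing the downward press freed it with a jump of about 7 mm, roughly 2 mm of lift. After that it went in at about 6 to 11 N.

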